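Shake the station tally out of the swivel box

ROBOT

A 6-joint arm with a two-finger parallel gripper is mounted at the origin on a cart in front of the work surface, level with it; the furniture and walls round the work are solid. World frame = base frame: x ahead of the robot, y to its left, z up, the work surface at z = 0. Lengths are in mm, angles in rad, forces in N, time in s.
With the tool pointing down it reaches from about 375 to 900 mm from the base axis. Payload 3.1 kg.
Tool frame: the origin (TCP) lies midway between the tips of the shut fingers; the grasp point (between the pads) lies 19 mm behind it (env.hold_point_z is the z of the grasp point in the tool frame, in mm); z points along the fingers, y is the direction in which the jaws open and shut (so a half turn about z gives the same grasp; the last joint's range is limited). The gripper opens to 85 mm and grips with 20 to 120 N. Pads are 22 mm wide; open, the fingers measure 114 mm over their backs; the gripper's body (76 mm by 85 mm) begins 54 mm behind the grasp point. The pads swing forward as they close: fully open they stand 13 mm farther back than shut.
Start: joints at [-1.391, 0.527, 1.433, -0, 1.181, -0.178], TCP at [219.491, -585.167, 231.31] pointing down, gripper open.
Joint ranges: [-3.08, 3.08], [-0.75, 2.2], [0.22, 2.44], [-1.43, 4.57], [0, 2.65], [-2.85, 2.85]. Speed limits (rad/s): [2.79, 2.79, 3.14, 3.14, 3.14, 3.14].

INTERFACE

Orientations are given as a rotation vector (axis times angle).
In Python, from cell import env, viewer, job, search_frame, masks_of gives the robot as it stands.
- The arm moves only by the tool apply_moves, never from a script. Its argument "increments" is a list of rows, each a list of 5 numbers: the shift along the world's x, y, z in mm, then the turn about the world's z in rad, then the closure, from 0 (fully open) to 1 (shut). In form: [[dx, dy, dz, yaw, fingers], ...]. A call has 1 to 10 rows; each row is the pose to reach, as a shift and turn from the pose commanded when the call began; what a row does not reach only later rows make up. A row lasts 1/10 s, in which the tool goes at most 50 mm and 8.59 degrees, less where a joint would pass 70% of its speed; a pose out of reach is approached as far as the arm can. A call with a gripper value outside its range is refused whole. The fingers move at their own pace and stop on an object; the grip force is fixed at half the most. Time passes only in rows, so rows that repeat a pose let the fingers close. It gives the time, the measured TCP pose, the force and the opening at its end, in the units of the state.
- env.sense(): the state, without advancing time (a new reading comes with each control period).
- viewer.snapshot(name): name is "scene" or "top" or "wrist"; returns the picture (400x640x3 uint8, red, green, blue); there is no depth.
- viewer.camera_info(name): a dict with "intrinsics" (3x3 intrinsics, pixels), "rvec" (rotation vector, rad) and "tvec" (3), from world to camera coordinates, as OpenCV has them. Camera axes: x right, y down, z forward; pixel columns grow to the right and rows downward; lengths in mm; the calibration is good to about 2 mm. A picture is of the moment at which its call begins: read the wrist's pose just before it. camera_info takes no time and is no camera call; for the wrist camera it gives the pose at the moment of the call.
- job.job_done(): hands the job in, once; it reports no verdict.
Trained networks look in the newest picture that a camera, given by its name, has taken for a name from the list of things; names that differ only in an ending like _2 or _b are one class to them, and where a whole thing is asked for, a point or a joint stands for the part that bears it (a point fixed in the world has none). Each returns a list of dicts, best first, with "conf" (0 to 1); they miss things now and then, are a little off and sometimes report something else, mostly with a low value. They report only what shows in the picture. A call takes as long as a camera call. They do not tell look-alikes from the thing itself.
- search_frame(camera, name): "position" ([row, column] in pixels, amid what is visible of it).
- masks_of(camera, name): "mask" (400x640 bool, what is visible of it) and "position" ([row, column] in pixels, amid what is visible of it).
The state is a dict: "t": time; "joint_positions": joint angles; "qd": joint speeds; "joint_torque": joint torques, N m; "tcp_pos": TCP position; "tool_rot": TCP orientation; "ft_force": force on the tool from outside, world axes, zero at the start; "wrist_torque": the same for the moment, N m; "opening": finger opening in mm.
Only numpy, scipy, OpenCV 4.12 (cv2) and the standard library are available. Lean on these libraries where they do the work, as an engineer would, in place of code of your own. Each camera call takes 0.05 s, during which the arm holds its last target. There are 200 camera calls.

TASK

A station tally (a flat steel bar) is shut in the slotted box that hangs in the swivel stand. Slide the catch tray by its handle under the box until it is home against the bar across the stand's right-hand end, turn the box upside down by its crank (the handle goes up round the left) and rock it briskly to and fro until the tally lines up with the slot and drops into the tray. Then turn the box back fully upright, draw the tray with the tally in it back out to the left, completely clear of the stand, and let go; leave the things standing around where they are and never let the tally fall on the hob.

Things in the scene. Friction and masses are not known exactly. Their poses are not given: they have to be found in the camera images.
- stand: Fixed aluminium stand (sizes in mm). Origin on the hob amid its side plates. Its x = swivel axis (140 up), away from the robot; its y = the tray's entry side (left). Side plates: inner faces at x = +-65, 6 thick, y -30 to +30, 162 high; feet 8 high, x +-65 to +-91, y -95 to +35. Tie bar 26 high across the -y end = the tray's stop, face at y = -95. The box's cradle rises to 190, the inverted box to 215.
- tally_box (a joint): Angle of the closed steel box in the stand, rad: 0 = upright (slot up, crank handle straight down), a stop; pi = upside down, handle straight up; 3.44 = the other stop. Grows as the handle goes from the bottom via the stand's +y side to the top. Balanced; friction (2.5 N at the handle) holds it. Box 106 (x) x 86 x 50, walls 3, its middle 50 from the axis: it hangs below it at 0, stands above it at pi, and sweeps down to 53 above the hob.
- crank_grip (a point): Middle of the crank handle's free length: black cylinder 16 in diameter, parallel to the swivel axis and 50 from it, from x = -87 to -159 in the stand's frame; it spins freely on its pin, so it can be gripped firmly while the box turns. The crank arm lies between it and the stand. At angle q this point is x = -134, y = 50 sin(q), z = 140 - 50 cos(q) in the stand's frame.
- slot (a point): Centre of the box's only slot, 88 (along the swivel axis) x 26 (across), in the middle of the face that is its top when upright, 25 from the swivel axis (below it at 0, above it at pi); it turns with the box.
- tally: Flat dark steel bar 78 x 22 x 10, 70 g, origin amid its underside, x along it. Starts loose on the upright box's floor. When the box is turned over it lies beside the slot, against the wall that was on the stand's -y side; tilting slowly to the stop leaves it there; brisk rocking (1 to 2 swings a second) between about 2.7 and the stop at 3.44, knocking lightly on the stop, brings it to the slot.
- tray: Loose open steel tray 110 (x) x 180 (y) x 36 high, walls 3, about 350 g. Origin under its centre; handle on its +y end, the other end goes in first. Home: that end touches the stand's tie bar, sides parallel to the stand's, origin then 5 to the -y side of the stand's origin; 10 of play to each side plate. Completely clear of the stand: origin over 150 to the stand's +y side.
- tray_handle (a point): Middle of the tray's bar handle: horizontal bar 10 in diameter, 84 long, parallel to the tray's x axis, 42 outside its +y end (132 from the tray's origin), axis 26 above the hob. Can be pinched or hooked from above.
- pepper_mill: Bystander: wooden pepper mill, 58 in diameter, 160 high. Origin under its centre. Leave alone.
- spice_jar: Bystander: spice jar with a screw cap, 45 in diameter, 106 high. Origin under its centre. Leave alone.
- timer: Bystander: round kitchen timer, 68 in diameter, 50 high. Origin under its centre. Leave alone.
There are look-alikes about, which are no part of the job. Of the things shaped like the tally, the steel one is meant.

How it is judged:
By the outcome, as a careful person would: the job done as asked, in the order asked, and still so for the second after the job is handed in, with the robot touching nothing.
It also fails if it takes over 72 s, if anything falls off the work surface, if the arm or the gripper's body presses on something with over 40 N, if the wrist force passes 120 N, or if a joint passes its speed limit or range.

## Working session

There is one attempt and no reset: what is moved stays moved. The work goes in short steps, Python scripts to look and compute and a tool call to move; the robot and the scene stay as the last step left them, time stands still between calls to the robot, and variables do not carry over. Pictures are saved under pics/ and viewed, about 8 in all and at most 12, crops included, and the job is handed in when it is done.

Besides the shell and the picture viewer there is one more tool, called after "Call:" as name(argument=value, ...) on one line, values as JSON. apply_moves: Moves the arm, as the interface text tells. Its arguments: {"type":"object","properties":{"increments":{"type":"array","items":{"type":"array","items":{"type":"number"}}}},"required":["increments"]}

```bash
mkdir -p pics; ls; python3 - <<'E'
from cell import env, viewer, job, search_frame, masks_of
import cv2,numpy as np
s=env.sense();print({k:np.round(v,3).tolist() for k,v in s.items()}, env.hold_point_z)
for c in("scene","top"):
    im=viewer.snapshot(c);cv2.imwrite(f"pics/{c}0.png",im[:,:,::-1])
    i=viewer.camera_info(c);print(c,{k:np.round(v,3).tolist() for k,v in i.items()})
    for n in("stand","tally_box","crank_grip","slot","tray","tray_handle","tally","pepper_mill","spice_jar","timer"):
        print(n,[(round(d["conf"],2),np.round(d["position"]).tolist()) for d in search_frame(c,n)])
E
```

```text
pics
{'t': 0.0, 'joint_positions': [-1.39, 0.529, 1.434, 0.0, 1.181, -0.179], 'qd': [-0.001, 0.001, 0.001, 0.0, -0.001, -0.001], 'joint_torque': [-0.001, -44.235, -17.803, -0.0, 0.009, 0.0], 'tcp_pos': [219.368, -584.459, 230.3], 'tool_rot': [-3.089, -0.56, -0.0], 'ft_force': [-0.792, 0.269, 0.206], 'wrist_torque': [0.007, 0.012, -0.018], 'opening': 85.358} -18.700000000000003
scene {'intrinsics': [[475.759, 0.0, 316.263], [0.0, 475.759, 197.931], [0.0, 0.0, 1.0]], 'rvec': [1.934, 1.893, -0.549], 'tvec': [-77.055, -403.252, 1590.268]}
stand [(0.9, [230.0, 242.0])]
tally_box [(0.62, [210.0, 251.0])]
crank_grip [(0.62, [213.0, 252.0])]
slot [(0.61, [212.0, 249.0])]
tray [(0.61, [226.0, 358.0])]
tray_handle [(0.55, [226.0, 355.0])]
tally [(0.78, [192.0, 291.0]), (0.59, [179.0, 245.0]), (0.59, [185.0, 394.0]), (0.48, [219.0, 244.0]), (0.46, [162.0, 282.0])]
pepper_mill [(0.74, [217.0, 246.0]), (0.73, [284.0, 291.0])]
spice_jar []
timer [(0.65, [154.0, 328.0]), (0.62, [216.0, 243.0]), (0.61, [223.0, 359.0])]
top {'intrinsics': [[385.364, 0.0, 316.469], [0.0, 385.364, 197.998], [0.0, 0.0, 1.0]], 'rvec': [2.058, -2.165, 0.228], 'tvec': [124.474, 570.172, 825.05]}
stand [(0.67, [184.0, 412.0])]
tally_box [(0.75, [176.0, 407.0])]
crank_grip [(0.74, [178.0, 411.0]), (0.72, [127.0, 299.0])]
slot [(0.91, [178.0, 407.0])]
tray [(0.7, [208.0, 282.0])]
tray_handle [(0.88, [205.0, 285.0]), (0.61, [179.0, 409.0])]
tally [(0.8, [263.0, 238.0]), (0.79, [297.0, 372.0]), (0.7, [248.0, 364.0]), (0.69, [182.0, 403.0]), (0.58, [264.0, 423.0]), (0.54, [174.0, 408.0])]
pepper_mill [(0.18, [185.0, 414.0])]
spice_jar [(0.59, [125.0, 301.0])]
timer [(0.83, [302.0, 319.0])]
```

```bash
cd pics; python3 -c "
import cv2
a=cv2.imread('top0.png')[80:360,140:560];cv2.imwrite('t.png',cv2.resize(a,(800,533),interpolation=2))
a=cv2.imread('scene0.png')[110:340,160:480];cv2.imwrite('s.png',cv2.resize(a,(800,575),interpolation=2))"
```

```text
(no output)
```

View pics/t.png

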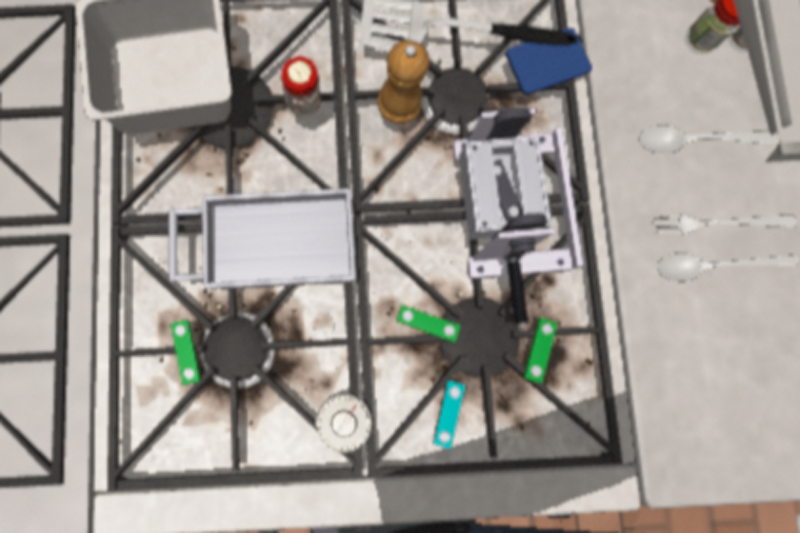

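View pics/s.png

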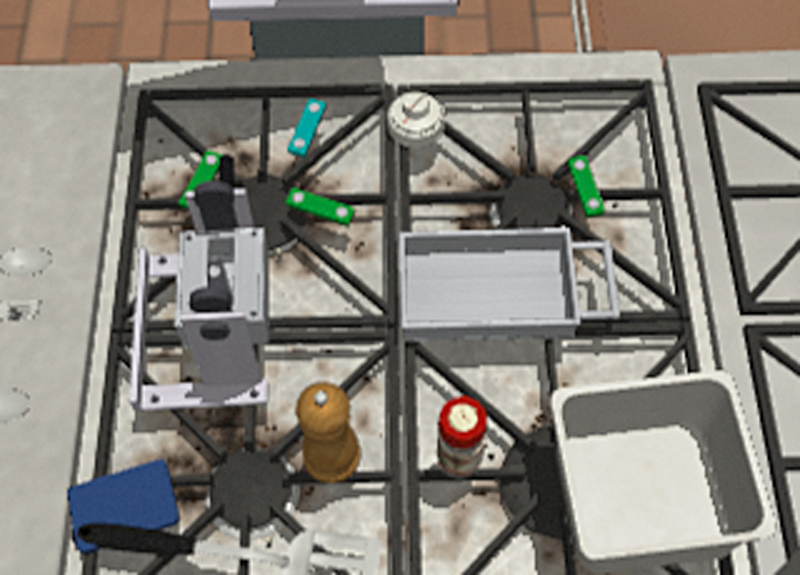

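The top view shows the stand at crop (515,200), the tray at (280,238) with its handle to the left (+y), and the look-alikes in green and cyan. The crank handle points toward the robot at (515,290). The scene view agrees. Next I'll fit planar poses from the clicked corners and check them with an overlay.

```bash
cat > fit.py <<'E'
import cv2,numpy as np
from scipy.optimize import least_squares
from cell import viewer
CI={c:viewer.camera_info(c) for c in("scene","top")}
def proj(c,P,ci=None):
    i=ci or CI[c];return cv2.projectPoints(np.float64(P).reshape(-1,3),np.float64(i["rvec"]),np.float64(i["tvec"]),np.float64(i["intrinsics"]),None)[0][:,0]
def world(p,P):
    P=np.float64(P).reshape(-1,3);c,s=np.cos(p[2]),np.sin(p[2])
    return np.c_[p[0]+c*P[:,0]-s*P[:,1],p[1]+s*P[:,0]+c*P[:,1],P[:,2]]
def fit(obs,p0):
    f=lambda p:np.concatenate([(proj(c,world(p,P))-np.array(px)).ravel() for c,P,px in obs])
    r=least_squares(f,p0,loss="soft_l1",x_scale=[10,10,.1]);return r.x,np.round(f(r.x).reshape(-1,2),1)
E
cat > a.py <<'E'
from fit import *
T=lambda L:np.array(L)/1.905+[140,80]
S=lambda L:np.array(L)/2.5+[160,110]
rim=[[55,90,36],[55,-90,36],[-55,-90,36],[-55,90,36]]; hb=[[42,137,26],[-42,137,26]]
p,r=fit([("top",rim,T([[205,196],[350,190],[355,285],[207,288]])),("scene",rim,S([[578,333],[402,332],[402,235],[570,228]])),
  ("top",hb,T([[170,210],[170,280]])),("scene",hb,S([[617,316],[609,244]]))],[500,-200,0]);print("tray",p,r.tolist())
ft=[[91,35,8],[91,-95,8],[-91,-95,8],[-91,35,8]]
st=[[91,35,8],[-91,35,8]]
q,r=fit([("top",st,T([[456,148],[472,276]])),("scene",[[91,35,8]],S([[268,402]])),
  ("top",[[91,-95,26],[-91,-95,26]],T([[556,132],[570,268]])),("scene",[[91,-95,26],[-91,-95,26]],S([[146,398],[147,250]]))],[500,-500,0]);print("stand",q,r.tolist())
np.save("poses.npy",[p,q])
for c,k,off,sz in(("top",1.905,(140,80),(420,280)),("scene",2.5,(160,110),(320,230))):
    im=cv2.imread(f"pics/{c}0.png")[off[1]:off[1]+sz[1],off[0]:off[0]+sz[0]];im=cv2.resize(im,None,fx=k,fy=k,interpolation=2)
    def L(p,P,col,cl=True):cv2.polylines(im,[np.int32((proj(c,world(p,P))-off+.5)*k)],cl,col,1)
    L(p,rim,(0,0,255));L(p,np.array(rim)*[1,1,0],(0,0,255));L(p,[[42,132,26],[-42,132,26]],(0,0,255))
    L(q,ft,(255,0,0))
    for s in(1,-1):L(q,[[71*s,30,162],[71*s,-30,162],[71*s,-30,0],[71*s,30,0]],(255,0,255))
    L(q,[[-87,0,90],[-159,0,90]],(0,255,255))
    cv2.imwrite(f"pics/o_{c}.png",im)
a=cv2.imread("pics/o_top.png")[60:330,140:600];b=cv2.imread("pics/o_scene.png")[140:430,100:640]
a=cv2.resize(a,(540,317));cv2.imwrite("pics/o.png",np.vstack([cv2.resize(a,(500,293)),cv2.resize(b,(500,269))]))
E
python3 a.py
```

```text
tray [ 5.69945420e+02  1.67422756e+02 -1.58853930e-03] [[-0.1, 0.4], [-0.8, -0.0], [-0.9, -4.2], [-0.6, -2.0], [-1.3, -4.8], [-0.5, -3.0], [-1.3, -0.6], [-2.1, 0.8], [-0.5, 0.3], [-0.5, -1.7], [0.1, -1.1], [-0.3, 0.1]]
stand [ 6.02412816e+02 -1.00125230e+02  2.54042084e-02] [[-2.0, -4.1], [-2.1, 0.8], [-0.8, -1.2], [-0.8, -1.9], [2.6, -0.2], [-4.1, -0.1], [0.1, -2.8]]
```

View pics/o.png

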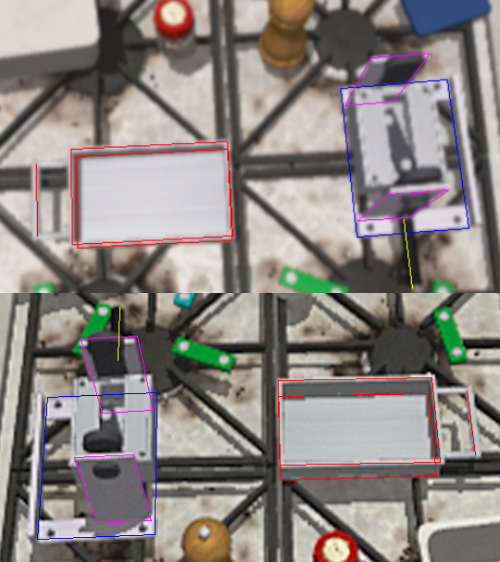

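The overlay fits to within a few px: tray about (570,167) and stand about (602,-100), yaw small. I'll move above the crank and refine with the wrist camera.

Call:
apply_moves(increments=[[20,40,40,-0.1,0],[40,80,70,-0.2,0],[60,125,70,-0.3,0],[85,170,70,-0.355,0],[105,210,70,-0.355,0],[130,255,70,-0.355,0],[150,295,70,-0.355,0],[175,340,70,-0.355,0],[195,380,70,-0.355,0],[211,420,70,-0.355,0]])

```text
t: 2.1
tcp_pos: [431.5, -163.1, 301.7]
tool_rot: [3.141, 0.007, 0.002]
ft_force: [0.3, -0.9, -0.4]
opening: 85.4
```

Call:
apply_moves(increments=[[10,40,0,0,0],[10,70,0,0,0],[10,70,0,0,0],[10,70,0,0,0]])

```text
t: 2.5
tcp_pos: [440.6, -94.8, 301.6]
tool_rot: [3.141, 0.009, 0.001]
ft_force: [0.3, -0.2, 0.6]
opening: 85.5
```

```bash
cat > w.py <<'E'
import sys
from fit import *
from cell import env
from scipy.spatial.transform import Rotation as Ro
n=sys.argv[1]
s=env.sense();ci=viewer.camera_info("wrist");im=viewer.snapshot("wrist")
cv2.imwrite(f"pics/{n}.png",im[:,:,::-1]);np.save(f"pics/{n}.npy",ci,allow_pickle=True)
R=Ro.from_rotvec(s["tool_rot"]).as_matrix();print(s["t"],s["tcp_pos"],s["tool_rot"],"tooly",R[:,1])
Rc=cv2.Rodrigues(np.float64(ci["rvec"]))[0];print("cam",-Rc.T@np.float64(ci["tvec"]).ravel(),Rc[2],ci["intrinsics"])
E
python3 w.py w1
```

```text
2.5 [440.63221518 -94.83517208 301.55582102] [3.14072974e+00 9.00914834e-03 9.07722142e-04] tooly [ 5.73668342e-03 -9.99983183e-01  8.51511441e-04]
cam [519.72644853 -95.11673368 444.88509998] [-0.30699174 -0.00303156 -0.95170735] [[327.07237442   0.         322.18716532]
 [  0.         327.07237442 199.48700629]
 [  0.           0.           1.        ]]
```

View pics/w1.png

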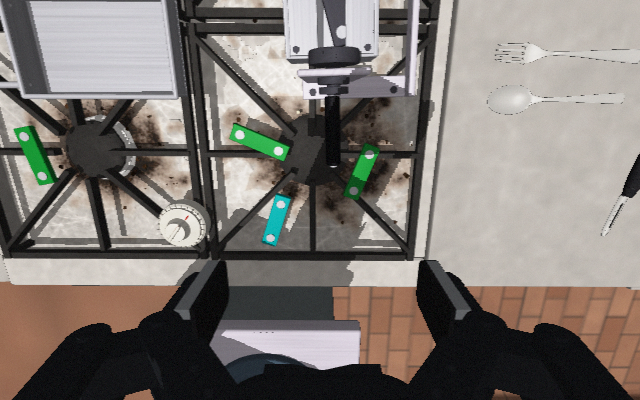

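The wrist view shows the crank handle from (331,98) to its free end at (334,166), the near foot's front edge around row 96, columns 303–413, and the tray's near rim at row 97.

```bash
cat >> fit.py <<'E'
def ray(ci,px,z):
    K=np.float64(ci["intrinsics"]);R=cv2.Rodrigues(np.float64(ci["rvec"]))[0];t=np.float64(ci["tvec"]).ravel()
    d=R.T@np.linalg.inv(K)@np.array([px[0],px[1],1.]);o=-R.T@t;return o+d*(z-o[2])/d[2]
E
python3 - <<'E'
from fit import *
ci=np.load("pics/w1.npy",allow_pickle=True).item();q=np.load("poses.npy")
for px,z in(((332,115),98),((334,160),98),((334,167),90),((303,97),8),((413,96),8),((22,98),36),((179,97),36)):print(px,z,ray(ci,px,z).round(1))
print(proj(0,world(q[1],[[-87,0,90],[-159,0,90],[-91,35,8],[-91,-95,8]]),ci),proj(0,world(q[0],[[-55,90,36],[-55,-90,36]]),ci))
print(world(q[1],[[-134,0,90],[-159,0,90],[-91,35,8]]))
im=cv2.imread("pics/w1.png")[0:180,180:440];cv2.imwrite("pics/w1c.png",cv2.resize(im,(780,540),interpolation=2))
E
```

```text
(332, 115) 98 [ 499.2 -105.7   98. ]
(334, 160) 98 [ 452.4 -108.6   98. ]
(334, 167) 90 [ 443. -109.   90.]
(303, 97) 8 [515.9 -71.2   8. ]
(413, 96) 8 [ 518.  -211.3    8. ]
(22, 98) 36 [512.8 262.5  36. ]
(179, 97) 36 [515.2  75.2  36. ]
[[328.75643292  98.3703315 ]
 [329.58309825 166.59750698]
 [300.15233744 101.36248121]
 [401.84713105  99.35879589]] [[ 25.68709834  96.030548  ]
 [177.07068757  97.31905033]]
[[ 468.45605337 -103.52902779   90.        ]
 [ 443.46412011 -104.16406469   90.        ]
 [ 510.55312692  -67.44805776    8.        ]]
```

View pics/w1c.png

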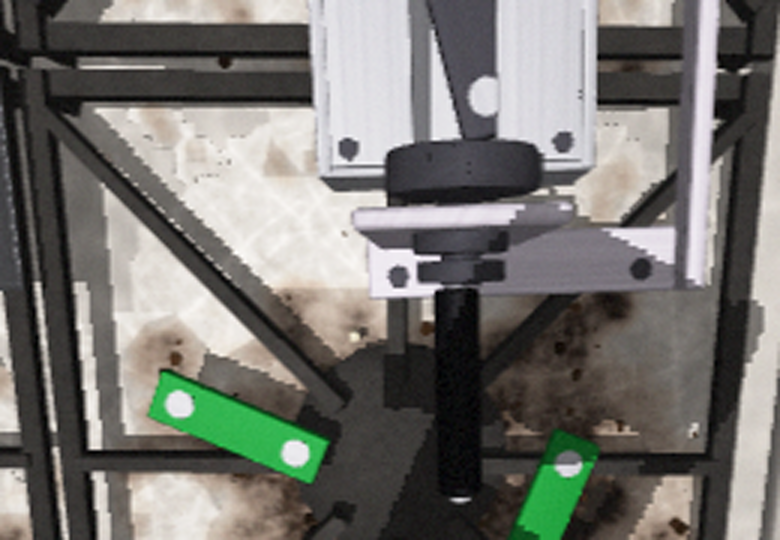

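```bash
python3 - <<'E'
import fit
from fit import *
q=np.load("poses.npy")
fit.CI["w1"]=np.load("pics/w1.npy",allow_pickle=True).item()
P=[[-91,35,8],[-159,0,92],[-87,0,98],[-91,-95,8],[-91,-95,26]]
px=[[303.7,99],[333.7,165.7],[332.3,96],[404.7,96.7],[410,95]]
o=[("w1",P,px)]
p,r=fit.fit(o,q[1]);print(p,r.tolist());np.save("stand.npy",p)
print("grip",world(p,[[-134,0,90]]))
for n in("top","scene"):print(n,proj(n,world(p,[[91,35,8],[-91,35,8],[91,-95,26],[-91,-95,26]])))
T=lambda L:np.array(L)/1.905+[140,80]
print(T([[456,148],[472,276],[556,132],[570,268]]))
E
```

```text
Traceback (most recent call last):
AttributeError: 'function' object has no attribute 'CI'
```

Call:
apply_moves(increments=[[0,50,0,0,0],[0,100,0,0,0],[0,150,0,0,0],[0,200,0,0,0],[0,250,0,0,0],[0,300,0,0,0],[0,340,0,0,0],[0,340,-20,0,0],[0,340,-50,0,0]])

```text
t: 3.45
tcp_pos: [443.2, 245.7, 252.3]
tool_rot: [-3.14, -0.007, -0.01]
ft_force: [0.1, 0.1, 0.5]
opening: 85.2
```

```bash
python3 w.py w2
```

```text
3.45 [443.16006232 245.66744138 252.29135786] [-3.14017902 -0.00745201 -0.00963736] tooly [ 0.00475042 -0.99998777 -0.00137543]
cam [521.4634509  244.98601057 396.05084884] [-3.01734239e-01 -5.75900005e-04 -9.53391901e-01] [[327.07237442   0.         322.18716532]
 [  0.         327.07237442 199.48700629]
 [  0.           0.           1.        ]]
```

View pics/w2.png

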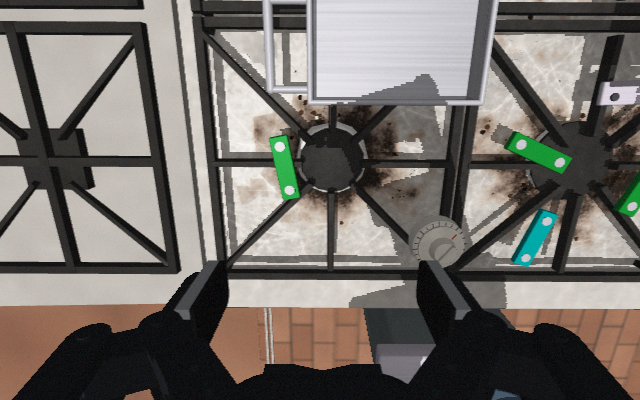

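The wrist view shows the tray's near rim corners at (308,104) and (494,103), and the handle bar along column 269 down to row 91.

```bash
python3 - <<'E'
import fit as F
from fit import *
q=np.load("poses.npy")
for n in("w1","w2"):F.CI[n]=np.load(f"pics/{n}.npy",allow_pickle=True).item()
P=[[-91,35,8],[-159,0,92],[-87,0,98],[-91,-95,8],[-91,-95,26]]
px=[[303.7,99],[333.7,165.7],[332.3,96],[404.7,96.7],[410,95]]
p,r=F.fit([("w1",P,px)],q[1]);print("stand",p,r.tolist());np.save("stand.npy",p)
print("grip",world(p,[[-134,0,90]]))
for n in("top","scene"):print(n,proj(n,world(p,[[91,35,8],[-91,35,8],[91,-95,26],[-91,-95,26]])))
print((np.array([[456,148],[472,276],[556,132],[570,268]])/1.905+[140,80]).round(1))
p,r=F.fit([("w2",[[-55,90,36],[-55,-90,36],[-42,132,26],[0,132,31]],[[308,104],[494,103],[269,89],[269,35]])],q[0]);print("tray",p,r.tolist(),world(p,[[0,132,26]]))
# circle check
im=cv2.imread("pics/w2.png")
E
```

```text
stand [ 6.04947499e+02 -1.02830170e+02  3.85718056e-02] [[-0.5, 0.7], [0.3, -1.0], [0.5, -0.2], [0.4, -0.5], [-1.3, 1.3]]
grip [[ 471.04716799 -107.99751086   90.        ]]
top [[377.88285129 152.77692713]
 [387.16860085 224.76986606]
 [431.52328083 145.88637984]
 [443.2022878  218.80545832]]
scene [[265.77756029 270.33914716]
 [265.75506535 209.11346434]
 [213.59590306 270.49621689]
 [217.40041027 208.42907405]]
[[379.4 157.7]
 [387.8 224.9]
 [431.9 149.3]
 [439.2 220.7]]
tray [ 5.70429816e+02  1.68673665e+02 -2.78253143e-03] [[1.4, -2.4], [-14.0, 0.1], [1.6, -0.5], [-0.8, 9.9]] [[570.79710981 300.67315356  26.        ]]
```

```bash
python3 - <<'E'
import fit as F
from fit import *
q=np.load("poses.npy")
for n in("w1","w2"):F.CI[n]=np.load(f"pics/{n}.npy",allow_pickle=True).item()
p,r=F.fit([("w2",[[-55,90,36],[-55,-90,36],[-42,132,26]],[[308,104],[481,104],[269,90]])],q[0]);print("tray",p,r.tolist(),world(p,[[0,132,26]]))
for nm,c,z in(("jarcap",(460,415),106),("millknob",(320,398),160)):print(nm,ray(F.CI["scene"],np.array(c)/2.5+[160,110],z))
for nm,c,z in(("jarcap",(300,76),106),("millknob",(408,48),160)):print(nm,ray(F.CI["top"],np.array(c)/1.905+[140,80],z))
E
```

```text
tray [5.69126924e+02 1.70018909e+02 2.56201654e-03] [[0.4, -0.6], [-2.2, -0.1], [0.6, 0.5]] [[568.7887385  302.01847571  26.        ]]
jarcap [754.53202488 129.91981107 106.        ]
millknob [757.57165999   3.36228746 160.        ]
jarcap [749.71754776 129.64468124 106.        ]
millknob [753.49915031   5.20593503 160.        ]
```

Call:
apply_moves(increments=[[45,20,-20,0,0.3],[90,40,-60,0,0.65],[128,55,-100,0,0.65],[128,55,-150,0,0.65],[128,55,-175,0,0.65],[128,55,-175,0,0.65]])

```text
t: 4.1
tcp_pos: [565.4, 296.7, 69.2]
tool_rot: [3.137, 0.002, -0.022]
ft_force: [-1.6, -0.2, -0.2]
opening: 30.0
```

```bash
python3 w.py w3; python3 -c "
import cv2;a=cv2.imread('pics/w3.png')[0:400,120:520];cv2.imwrite('pics/w3c.png',cv2.resize(a,(600,600)))"
```

```text
4.1 [565.42057984 296.67841833  69.235827  ] [ 3.13687158e+00  1.81709464e-03 -2.15410163e-02] tooly [ 0.00119039 -0.99998853  0.0046385 ]
cam [646.55226404 296.58457716 211.41758021] [-0.32058618 -0.00522621 -0.94720494] [[327.07237442   0.         322.18716532]
 [  0.         327.07237442 199.48700629]
 [  0.           0.           1.        ]]
```

View pics/w3c.png

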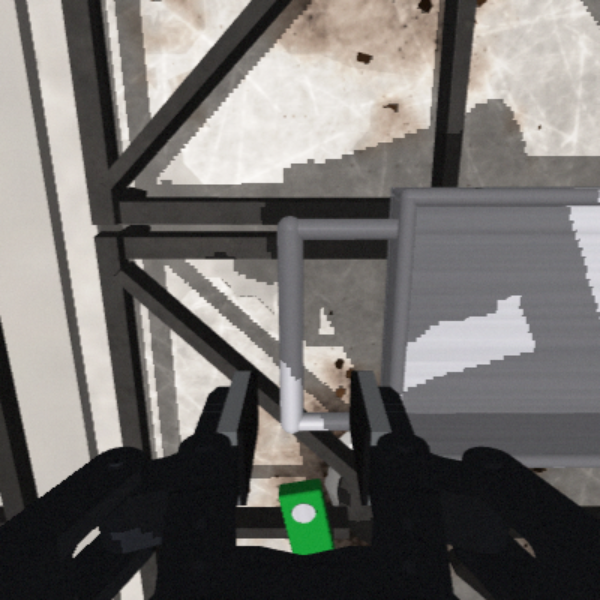

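The wrist view shows the handle bar from (313,150) to (313,283) in full-frame px, between the open fingers.

```bash
python3 - <<'E'
from fit import *
ci=np.load("pics/w3.npy",allow_pickle=True).item()
for px,z in(((313,148),29),((313,285),26),((382,130),36),((382,305),36)):print(ray(ci,px,z).round(1))
E
```

```text
[615.2 300.8  29. ]
[524.5 301.5  26. ]
[626.  264.1  36. ]
[516.3 257.4  36. ]
```

Call:
apply_moves(increments=[[3,3,-20,0,0.65],[3,3,-40,0,0.65],[3,3,-40,0,0.65]])

```text
t: 4.45
tcp_pos: [571.8, 302.1, 37.6]
tool_rot: [3.141, 0.004, -0.0]
ft_force: [-0.4, 0.3, -0.1]
opening: 29.7
```

Call:
apply_moves(increments=[[-1,-1,-15,0,0.65],[-1,-1,-28,0,0.65],[-1,-1,-28,0,0.65],[-1,-1,-28,0,1],[-1,-1,-28,0,1],[-1,-1,-28,0,1],[-1,-1,-28,0,1]])

```text
t: 5.15
tcp_pos: [570.7, 301.9, 8.8]
tool_rot: [-3.141, -0.006, -0.001]
ft_force: [0.7, -0.9, 1.6]
opening: 7.7
```

Call:
apply_moves(increments=[[5,-5,0,0.01,1],[12,-15,0,0.02,1],[20,-30,0,0.035,1],[22,-50,0,0.035,1],[23,-70,0,0.035,1],[24,-90,0,0.035,1],[25,-110,0,0.035,1],[25,-125,0,0.035,1],[25,-130,0,0.035,1],[25,-130,0,0.035,1]])

```text
t: 6.15
tcp_pos: [596.5, 170.2, 8.7]
tool_rot: [3.139, 0.061, 0.002]
ft_force: [0.9, -5.2, 3.6]
opening: 7.5
```

```bash
python3 - <<'E'
from fit import *
o=[]
for c,(x,y,w,h) in {"top":(270,100,200,170),"scene":(190,170,200,140)}.items():
    im=viewer.snapshot(c)[:,:,::-1];cv2.imwrite(f"pics/{c}1.png",im)
    o.append(cv2.resize(im[y:y+h,x:x+w],(400,int(h*2)) if 0 else (390,int(390*h/w)),interpolation=2))
h=max(a.shape[0] for a in o);o=[cv2.copyMakeBorder(a,0,h-a.shape[0],0,0,0) for a in o]
cv2.imwrite("pics/c1.png",np.hstack(o))
E
```

```text
(no output)
```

View pics/c1.png

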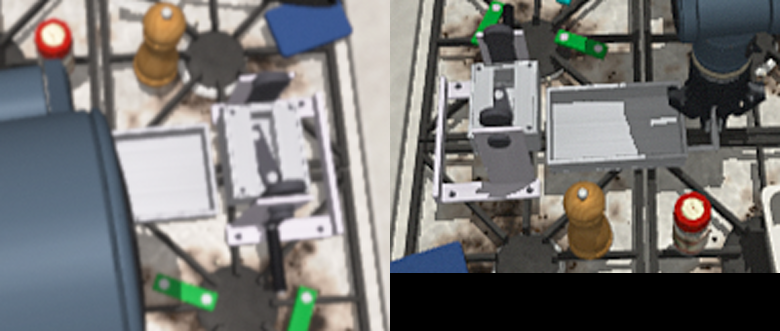

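```bash
python3 - <<'E'
import fit as F
from fit import *
rim=[[55,-90,36],[-55,-90,36]]
for c,px in(("top",[[375.6,165.1],[379.2,210.8]]),("scene",[[271.5,254.6],[273,215.1]])):
    W=np.array([ray(F.CI[c],p,36) for p in px]);s=np.load("stand.npy");s[2]=.035
    d=W[:,:2]-s[:2];c_,s_=np.cos(s[2]),np.sin(s[2])
    print(c,W.round(1).tolist(),"stand frame",np.c_[d@[c_,s_],d@[-s_,c_]].round(1).tolist())
E
```

```text
top [[654.5, -51.1, 36.0], [542.8, -50.3, 36.0]] stand frame [[51.4, 49.9], [-60.3, 54.7]]
scene [[663.7, -48.0, 36.0], [548.1, -47.7, 36.0]] stand frame [[60.6, 52.7], [-54.9, 57.1]]
```

Call:
apply_moves(increments=[[0.5,-15,0,0,1],[1,-30,0,0,1],[1.5,-45,0,0,1],[2,-60,0,0,1],[2.5,-75,0,0,1],[3,-90,0,0,1],[3,-105,0,0,1],[4,-120,0,0,1],[4,-125,0,0,1],[4,-125,0,0,1]])

```text
t: 7.25
tcp_pos: [599.5, 47.2, 8.7]
tool_rot: [-3.14, -0.061, -0.0]
ft_force: [-0.0, 0.2, 4.4]
opening: 7.8
```

Call:
apply_moves(increments=[[0,-6,0,0,1],[0,-12,0,0,1],[0,-18,0,0,1],[1,-23,0,0,1],[1,-23,0,0,1]])

```text
t: 7.75
tcp_pos: [600.0, 25.8, 8.7]
tool_rot: [-3.138, -0.06, 0.001]
ft_force: [-0.8, 4.0, 6.3]
opening: 8.0
```

Call:
apply_moves(increments=[[0,-2,0,0,1],[0,-4,0,0,1],[0,-6,0,0,1],[0,-6,0,0,1]])

```text
t: 8.15
tcp_pos: [599.9, 25.6, 8.7]
tool_rot: [-3.131, -0.056, 0.0]
ft_force: [2.6, 24.8, 7.1]
opening: 7.8
```

Home: the tray is stopped against the tie bar with a 25 N reaction at y=25.6. I'll back off, release, and go up and over to the crank.

Call:
apply_moves(increments=[[0,6,0,0,1],[0,6,0,0,0.65],[0,6,0,0,0.65],[0,6,0,0,0.65],[0,6,40,0,0.65],[0,6,90,0,0.65],[0,6,140,0,0.65],[0,6,190,0,0.65],[0,6,230,0,0.5],[-20,-20,250,0,0.5]])

```text
t: 9.15
tcp_pos: [584.0, -1.6, 262.8]
tool_rot: [3.14, 0.065, 0.016]
ft_force: [0.4, -0.3, 0.1]
opening: 42.6
```

Call:
apply_moves(increments=[[-40,-35,0,0,0.5],[-80,-70,0,0,0.5],[-113,-105,0,0,0.5],[-113,-113,0,0,0.5],[-113,-113,-40,0,0.5],[-113,-113,-50,0,0.5],[-113,-113,-50,0,0.5]])

```text
t: 9.85
tcp_pos: [466.4, -114.6, 206.7]
tool_rot: [-3.138, -0.06, 0.007]
ft_force: [0.3, 0.7, -0.3]
opening: 42.8
```

```bash
python3 w.py w4; python3 - <<'E'
from fit import *
im=cv2.imread("pics/w4.png")[:,140:540]
a=cv2.resize(im,(400,400))
t=viewer.snapshot("scene")[:,:,::-1];cv2.imwrite("pics/scene2.png",t)
b=cv2.resize(t[150:350,190:390],(400,400),interpolation=2)
cv2.imwrite("pics/c2.png",np.hstack([a,b]))
E
```

```text
9.85 [ 466.43843691 -114.60838     206.65439216] [-3.13834067 -0.06020332  0.00697752] tooly [ 0.03834604 -0.99926073 -0.0027516 ]
cam [ 546.19921476 -112.78739327  349.60327393] [-0.3116149  -0.0098313  -0.95015762] [[327.07237442   0.         322.18716532]
 [  0.         327.07237442 199.48700629]
 [  0.           0.           1.        ]]
```

View pics/c2.png

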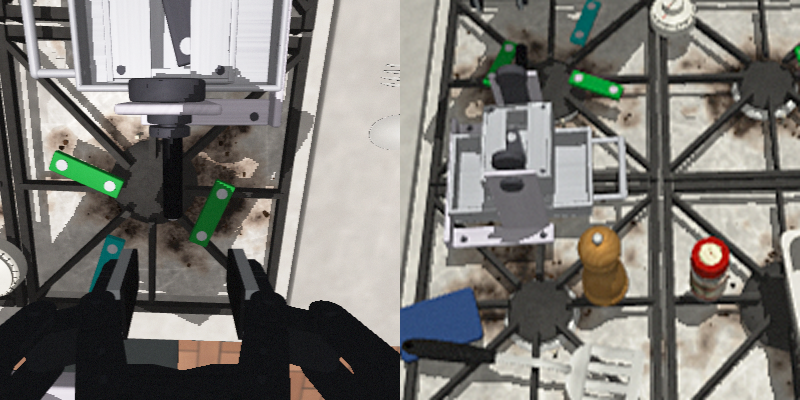

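The tray sits home against the tie bar. The crank handle runs from (310,137) to (313,217) in the wrist picture.

```bash
python3 - <<'E'
from fit import *
ci=np.load("pics/w4.npy",allow_pickle=True).item()
for px,z in(((310.3,145),98),((313,210),98),((313,217),90)):print(ray(ci,px,z).round(1))
E
```

```text
[ 507.3 -104.5   98. ]
[ 454.3 -108.2   98. ]
[ 445.1 -108.3   90. ]
```

Call:
apply_moves(increments=[[0,7,-30,0,0.5],[0,7,-60,0,0.5],[0,7,-85,0,0.5],[0,7,-100,0,0.5],[0,7,-115,0,0.5],[0,7,-125,0,0.5],[0,7,-134,0,0.5],[0,7,-134,0,0.5]])

```text
t: 10.75
tcp_pos: [467.7, -108.0, 73.9]
tool_rot: [-3.141, -0.062, 0.001]
ft_force: [-1.0, -0.5, 0.4]
opening: 42.4
```

Call:
apply_moves(increments=[[0,0,0,0,1],[0,0,0,0,1],[0,0,0,0,1],[0,0,0,0,1]])

```text
t: 11.15
tcp_pos: [467.7, -106.2, 75.0]
tool_rot: [-3.138, -0.057, -0.002]
ft_force: [3.5, 8.8, 0.3]
opening: 13.8
```

Call:
apply_moves(increments=[[0,9.5,0.6,0,1],[-0.5,17,2.4,0,1],[-1,24.5,5.4,0,1],[-1,31,9.5,0,1],[-1.5,37,14.6,0,1],[-1.5,42.5,20.6,0,1],[-2,46.5,27.3,0,1],[-2,49.5,34.5,0,1],[-2,51,42.2,0,1],[-2,52,50,0,1]])

```text
t: 12.15
tcp_pos: [466.0, -56.0, 125.0]
tool_rot: [3.141, 0.061, 0.002]
ft_force: [1.8, -4.5, -4.0]
opening: 14.0
```

Call:
apply_moves(increments=[[0,-0.6,7.8,0,1],[0,-2.4,15.5,0,1],[0,-5.4,22.7,0,1],[0.5,-9.5,29.4,0,1],[0.5,-14.6,35.4,0,1],[1,-20.6,40.5,0,1],[1,-27.3,44.6,0,1],[1.5,-34.5,47.6,0,1],[2,-42.2,49.4,0,1],[2,-50,50,0,1]])

```text
t: 13.15
tcp_pos: [467.6, -105.5, 175.0]
tool_rot: [-3.139, -0.059, -0.001]
ft_force: [5.7, 3.7, -3.6]
opening: 13.7
```

Call:
apply_moves(increments=[[0,-8,-0.6,0,1],[0.5,-15.5,-2.5,0,1],[0,-3,-0.1,0,1],[0,9.5,-0.9,0,1],[-0.5,21,-4.7,0,1],[0,3.5,0,0,1],[0.5,-15.5,-2.5,0,1]])

```text
t: 13.85
tcp_pos: [468.1, -118.5, 173.4]
tool_rot: [-3.138, -0.064, -0.001]
ft_force: [2.9, 3.3, -2.0]
opening: 13.6
```

Call:
apply_moves(increments=[[0,12.5,2.4,0,1],[0,25,1.6,0,1],[-1,36.5,-2.2,0,1],[0,19,2.5,0,1],[0,0,0,0,1],[0,12.5,2.4,0,1],[0,25,1.6,0,1],[-1,36.5,-2.2,0,1],[0,19,2.5,0,1],[0,0,0,0,1]])

```text
t: 14.85
tcp_pos: [468.1, -118.5, 173.4]
tool_rot: [-3.138, -0.065, -0.001]
ft_force: [3.0, 3.2, 0.9]
opening: 14.0
```

```bash
cat > look.py <<'E'
import sys
from fit import *
from cell import search_frame
n=sys.argv[1];o=[]
for c,(x,y,w,h) in {"top":(330,110,140,140),"scene":(200,170,140,140)}.items():
    im=viewer.snapshot(c)[:,:,::-1];cv2.imwrite(f"pics/{c}_{n}.png",im)
    o.append(cv2.resize(im[y:y+h,x:x+w],(400,400),interpolation=2))
    print(c,[(round(d["conf"],2),np.round(d["position"]).tolist()) for d in search_frame(c,"tally")])
cv2.imwrite(f"pics/l_{n}.png",np.hstack(o))
E
python3 look.py a
```

```text
top [(0.88, [296.0, 374.0]), (0.6, [265.0, 422.0]), (0.56, [249.0, 364.0]), (0.52, [264.0, 238.0])]
scene [(0.69, [184.0, 389.0]), (0.56, [159.0, 282.0]), (0.55, [175.0, 247.0]), (0.48, [191.0, 292.0])]
```

View pics/l_a.png

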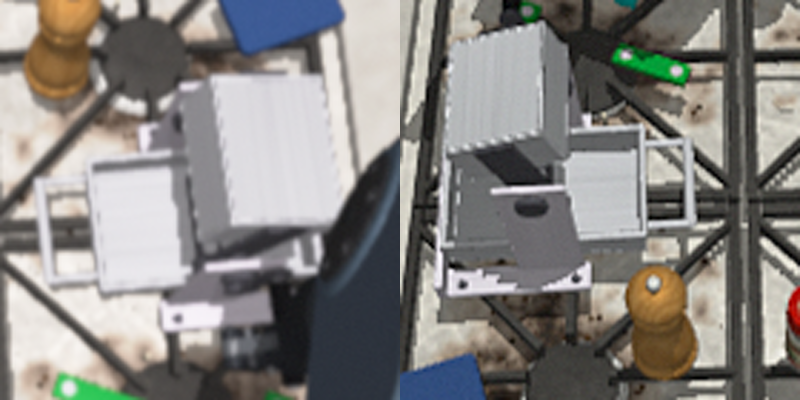

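The tally isn't visible in the tray yet, though the box hides the middle. I'll rock further with more amplitude.

Call:
apply_moves(increments=[[0,12.5,2.4,0,1],[0,28,1.2,0,1],[-1,41,-4.6,0,1],[0,19,2.5,0,1],[0,-4,-1.3,0,1],[0,12.5,2.4,0,1],[0,28,1.2,0,1],[-1,41,-4.6,0,1],[0,19,2.5,0,1],[0,-4,-1.3,0,1]])

```text
t: 16.05
tcp_pos: [468.1, -121.8, 172.3]
tool_rot: [-3.137, -0.064, -0.001]
ft_force: [4.2, 23.3, 16.4]
opening: 13.8
```

Call:
apply_moves(increments=[[0,20,4,0,1],[0,40,-1,0,1],[-1,45,-3.3,0,1],[0,20,4,0,1],[0,0,0,0,1],[0,20,4,0,1],[0,40,-1,0,1],[-1,45,-3.3,0,1],[0,20,4,0,1],[0,0,0,0,1]])

```text
t: 17.05
tcp_pos: [467.9, -122.3, 171.3]
tool_rot: [-3.134, -0.06, 0.001]
ft_force: [9.1, 64.1, 44.3]
opening: 13.5
```

```bash
python3 look.py b; python3 -c "
from cell import env;s=env.sense();print(s['t'],s['tcp_pos'],s['ft_force'])"
```

```text
top [(0.87, [263.0, 239.0]), (0.61, [266.0, 423.0]), (0.56, [291.0, 374.0]), (0.54, [191.0, 397.0]), (0.53, [249.0, 360.0])]
scene [(0.7, [192.0, 290.0]), (0.66, [204.0, 239.0]), (0.6, [162.0, 282.0]), (0.6, [154.0, 328.0]), (0.57, [186.0, 394.0])]
17.25 [ 468.09751569 -121.04214038  171.68639085] [ 1.68313009 14.266199   20.65474443]
```

Call:
apply_moves(increments=[[0,16,3.7,0,1],[0,30,2.7,0,1],[-1,43,-2.5,0,1],[0,23,3.8,0,1],[0,2.5,0.8,0,1],[0,16,3.7,0,1],[0,30,2.7,0,1],[-1,43,-2.5,0,1],[0,23,3.8,0,1],[0,2.5,0.8,0,1]])

```text
t: 18.25
tcp_pos: [468.1, -120.6, 172.3]
tool_rot: [-3.138, -0.064, -0.0]
ft_force: [3.7, 5.2, -5.7]
opening: 14.3
```

Call:
apply_moves(increments=[[0,13.5,2.9,0,1],[0,27,2,0,1],[-1,40,-3.3,0,1],[0,20,3,0,1],[0,0,0,0,1],[0,13.5,2.9,0,1],[0,27,2,0,1],[-1,40,-3.3,0,1],[0,20,3,0,1],[0,17,2.9,0,1]])

```text
t: 19.25
tcp_pos: [467.5, -104.9, 174.1]
tool_rot: [-3.138, -0.061, 0.002]
ft_force: [-1.1, 3.9, 11.9]
opening: 13.8
```

Call:
apply_moves(increments=[[-0.5,7.5,-0.6,0,1],[-0.5,15,-2.4,0,1],[-1,22.3,-5.4,0,1],[-1,29,-9.5,0,1],[-1.5,35,-14.6,0,1],[-1.5,40,-20.6,0,1],[-2,44,-27.3,0,1],[-2,47,-34.5,0,1],[-2,49,-42.2,0,1],[-2,49.5,-50,0,1]])

```text
t: 20.25
tcp_pos: [465.9, -56.2, 123.3]
tool_rot: [-3.14, -0.061, 0.001]
ft_force: [0.6, 1.4, 3.0]
opening: 14.0
```

```bash
python3 look.py c; python3 - <<'E'
from fit import *
s=np.load("stand.npy");print(proj("top",world(s,[[0,0,5],[0,-50,5]])),proj("scene",world(s,[[0,0,5],[0,-50,5]])))
E
```

```text
top [(0.67, [249.0, 366.0])]
scene [(0.63, [166.0, 281.0]), (0.61, [178.0, 244.0]), (0.57, [183.0, 392.0]), (0.56, [194.0, 291.0]), (0.19, [244.0, 236.0])]
[[396.36510367 187.09647307]
 [416.52709256 185.32802094]] [[252.76671589 239.8224954 ]
 [234.00712144 240.8801291 ]]
```

View pics/l_c.png

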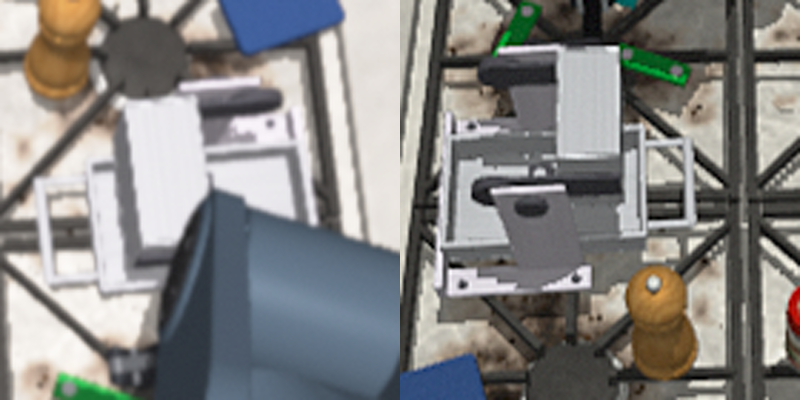

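The picture at q≈pi/2 shows an empty tray floor on the -y side; the middle is hidden. I'll ask the detector with the wrist camera.

```bash
python3 w.py w5; python3 - <<'E'
from fit import *
from cell import search_frame,masks_of
ci=viewer.camera_info("wrist")
s=np.load("stand.npy")
print(proj(0,world(s,[[-55,0,5],[-39,0,5],[0,0,5],[-39,-50,5],[-65,-30,162],[-65,30,162]]),ci))
for d in masks_of("wrist","tally"):
    m=d["mask"];print(round(d["conf"],2),np.round(d["position"]),m.sum(),viewer.snapshot("wrist")[m].mean(0).round(),ray(ci,d["position"][::-1],10).round())
E
```

```text
20.45 [465.77984041 -56.22485473 123.40910361] [-3.13967980e+00 -5.99600170e-02  1.69225739e-03] tooly [ 0.03818031 -0.99926994 -0.00136024]
cam [545.08522521 -54.25607776 266.61258419] [-0.30835031 -0.01093054 -0.95121008] [[327.07237442   0.         322.18716532]
 [  0.         327.07237442 199.48700629]
 [  0.           0.           1.        ]]
[[389.59800135  89.37769533]
 [390.97407008  66.67388295]
 [394.57432874   7.2730734 ]
 [458.2445344   66.6966616 ]
 [582.24234279 117.31531013]
 [389.49921464 117.22348092]]
0.7 [ 39. 482.] 10930 [201. 200. 204.] [ 586. -166.   10.]
0.67 [197. 264.] 2440 [ 44. 126.  63.] [462.  -9.  10.]
```

```bash
python3 - <<'E'
import cv2,numpy as np
g=cv2.imread("pics/w5.png").astype(int)
print("cols",list(range(340,560,10)))
for r in range(0,130,8): print(r,[int(g[r:r+6,c:c+6].mean()) for c in range(340,560,10)])
E
```

```text
cols [340, 350, 360, 370, 380, 390, 400, 410, 420, 430, 440, 450, 460, 470, 480, 490, 500, 510, 520, 530, 540, 550]
0 [241, 241, 242, 238, 240, 240, 239, 239, 238, 234, 240, 239, 238, 237, 236, 235, 234, 233, 187, 110, 108, 154]
8 [241, 242, 242, 238, 241, 240, 239, 240, 238, 236, 239, 238, 237, 236, 236, 235, 235, 235, 160, 110, 108, 188]
16 [241, 242, 242, 239, 241, 240, 239, 239, 237, 237, 240, 239, 238, 238, 237, 236, 236, 235, 132, 110, 105, 215]
24 [241, 242, 242, 239, 241, 240, 239, 240, 235, 233, 239, 239, 237, 236, 236, 235, 234, 233, 108, 109, 98, 230]
32 [242, 242, 242, 239, 242, 240, 239, 240, 230, 233, 239, 238, 238, 237, 236, 236, 235, 235, 106, 108, 108, 235]
40 [241, 242, 242, 239, 242, 240, 240, 240, 227, 235, 238, 237, 236, 235, 235, 234, 233, 233, 108, 107, 120, 195]
48 [242, 242, 242, 239, 242, 240, 239, 240, 223, 237, 239, 238, 237, 236, 236, 235, 234, 230, 109, 107, 141, 149]
56 [181, 189, 190, 182, 192, 190, 192, 194, 189, 238, 239, 238, 238, 237, 237, 236, 236, 205, 110, 108, 171, 105]
64 [237, 235, 237, 237, 234, 233, 235, 236, 201, 209, 213, 224, 206, 223, 2
[... 173 characters left out ...]
, 89, 90, 92, 92, 92, 91, 91, 91, 91, 91, 91, 91, 90, 91, 94]
88 [44, 71, 75, 76, 76, 76, 73, 73, 72, 73, 73, 74, 75, 76, 75, 76, 76, 76, 77, 78, 92, 81]
96 [150, 43, 102, 137, 156, 141, 143, 130, 140, 157, 57, 85, 110, 90, 34, 49, 62, 71, 78, 89, 95, 104]
104 [146, 109, 117, 118, 119, 119, 120, 120, 120, 121, 56, 84, 99, 85, 112, 52, 62, 70, 82, 88, 98, 103]
112 [144, 153, 104, 112, 120, 121, 121, 121, 123, 122, 95, 89, 90, 97, 121, 120, 119, 120, 120, 166, 94, 182]
120 [148, 140, 99, 110, 107, 189, 242, 241, 243, 245, 243, 243, 245, 244, 244, 246, 244, 242, 244, 241, 240, 243]
128 [144, 146, 114, 159, 121, 146, 163, 242, 243, 244, 243, 244, 245, 245, 245, 246, 243, 245, 243, 243, 244, 244]
```

Call:
apply_moves(increments=[[0,-0.6,-7.8,0,1],[0,-2.4,-15.5,0,1],[0,-5.4,-22.7,0,1],[0.5,-9.5,-29.4,0,1],[0.5,-14.6,-35.4,0,1],[1,-20.6,-40.5,0,1],[1,-27.3,-44.6,0,1],[1.5,-34.5,-47.6,0,1],[2,-42.2,-49.4,0,1],[2,-50,-50,0,1]])

```text
t: 21.65
tcp_pos: [467.5, -106.8, 74.2]
tool_rot: [-3.139, -0.059, 0.002]
ft_force: [7.0, 29.3, 9.1]
opening: 13.7
```

Call:
apply_moves(increments=[[0,-3,0,0,1],[0,-3.5,0,0,1],[0,-3.5,0,0,1]])

```text
t: 21.95
tcp_pos: [467.5, -106.5, 74.2]
tool_rot: [-3.135, -0.055, 0.001]
ft_force: [6.6, 18.8, 4.7]
opening: 14.0
```

Call:
apply_moves(increments=[[0,4,0,0,0.5],[0,4,0,0,0.5],[0,4,0,0,0.5],[0,4,40,0,0.5],[0,4,85,0,0.5],[0,4,130,0,0.5],[0,4,170,0,0.5],[30,35,180,0,0.65],[65,70,180,0,0.65],[100,105,180,0,0.65]])

```text
t: 22.95
tcp_pos: [569.4, -5.7, 255.5]
tool_rot: [3.139, 0.058, 0.004]
ft_force: [0.5, -1.4, 0.3]
opening: 29.8
```

Call:
apply_moves(increments=[[20,20,0,0,0.65],[33,30,0,0,0.65],[33,30,-20,0,0.65],[33,30,-60,0,0.65],[33,30,-100,0,0.65],[33,30,-140,0,0.65],[33,30,-160,0,0.65],[33,30,-160,0,0.65]])

```text
t: 23.75
tcp_pos: [598.3, 24.1, 90.6]
tool_rot: [-3.14, -0.06, 0.012]
ft_force: [-0.3, -0.0, -0.1]
opening: 29.9
```

```bash
python3 w.py w6; python3 - <<'E'
from fit import *
from cell import masks_of
viewer.snapshot("wrist")
ci=viewer.camera_info("wrist")
print(proj(0,[[642,25.6,26],[600,25.6,26],[558,25.6,26]],ci))
for n in("tray_handle","tally"):
  for d in masks_of("wrist",n):
    m=d["mask"];ys,xs=np.nonzero(m);print(n,round(d["conf"],2),np.round(d["position"]),xs.min(),xs.max(),ys.min(),ys.max())
g=cv2.imread("pics/w6.png").astype(int).mean(2).astype(int)
for r in(150,180,210):print(r,g[r,250:420:3].tolist())
E
```

```text
23.75 [598.32993385  24.10951978  90.63636578] [-3.14037645 -0.0602376   0.0122722 ] tooly [ 3.83462016e-02 -9.99264222e-01 -7.64296489e-04]
cam [678.57625373  26.22274636 233.29744183] [-0.31476257 -0.01184499 -0.94909653] [[327.07237442   0.         322.18716532]
 [  0.         327.07237442 199.48700629]
 [  0.           0.           1.        ]]
[[320.70313472 155.84085538]
 [318.40438069 216.10915478]
 [316.3539225  269.86768038]]
tray_handle 0.85 [198. 421.] 311 594 130 297
tally 0.62 [368.  18.] 0 46 326 399
tally 0.57 [352. 338.] 312 368 332 366
150 [77, 139, 128, 67, 69, 65, 68, 33, 108, 48, 75, 74, 78, 77, 47, 119, 122, 192, 241, 245, 224, 115, 130, 140, 129, 138, 138, 140, 140, 138, 138, 137, 137, 138, 135, 137, 138, 140, 136, 137, 133, 137, 133, 137, 130, 112, 130, 130, 135, 131, 132, 134, 135, 134, 135, 133, 133]
180 [20, 107, 124, 70, 72, 72, 65, 27, 80, 36, 35, 32, 31, 36, 34, 37, 31, 37, 35, 36, 35, 113, 127, 133, 127, 109, 36, 39, 38, 35, 36, 40, 34, 37, 35, 32, 35, 37, 40, 37, 35, 41, 64, 82, 101, 128, 131, 123, 134, 136, 134, 135, 131, 133, 132, 132, 137]
210 [21, 196, 120, 75, 79, 78, 79, 31, 26, 54, 121, 130, 233, 124, 122, 129, 128, 130, 134, 229, 224, 113, 126, 131, 127, 108, 80, 79, 57, 60, 38, 37, 35, 34, 32, 34, 34, 31, 35, 36, 30, 35, 80, 84, 120, 135, 120, 127, 126, 128, 126, 130, 228, 228, 131, 130, 130]
```

The handle bar is centred at column 319, where predicted (318), so I'll descend, grip and draw out slowly.

Call:
apply_moves(increments=[[1,1,-40,0,0.65],[1,1,-70,0,0.65],[1,1,-82,0,0.65],[1,1,-82,0,0.65],[1,1,-82,0,1],[1,1,-82,0,1],[1,1,-82,0,1],[1,1,-82,0,1]])

```text
t: 24.75
tcp_pos: [603.5, 25.9, 14.1]
tool_rot: [3.141, 0.061, 0.006]
ft_force: [-0.2, 1.2, 6.0]
opening: 7.7
```

Call:
apply_moves(increments=[[-0.5,10,0,0,1],[-1,22,0,0,1],[-1.5,36,0,0,1],[-2,50,0,0,1],[-2.5,64,0,0,1],[-3,78,0,0,1],[-3.5,92,0,0,1],[-4,100,0,0,1],[-4,100,0,0,1]])

```text
t: 25.65
tcp_pos: [599.6, 125.8, 14.0]
tool_rot: [3.14, 0.064, 0.006]
ft_force: [-0.2, -0.7, 6.3]
opening: 7.5
```

```bash
python3 - <<'E'
from fit import *
from cell import search_frame
s=np.load("stand.npy")
for c in("top","scene"):
    im=viewer.snapshot(c)[:,:,::-1];cv2.imwrite(f"pics/{c}_d.png",im)
    print(c,[(round(d["conf"],2),np.round(d["position"]).tolist()) for d in search_frame(c,"tally")],proj(c,world(s,[[0,y,3] for y in(75,95,115)])).round().tolist())
    # rectify tray floor (stand frame x -52..52, y 8..182-ish) to 2 px/mm/... coarse grid
    gx=np.arange(50,-51,-10);gy=np.arange(180,0,-8)
    g=cv2.GaussianBlur(im,(3,3),0).mean(2)
    for x in gx:
        p=proj(c,world(s,[[x,y,3] for y in gy])).round().astype(int);print(x,[int(g[b,a]) for a,b in p])
E
```

```text
top [(0.68, [267.0, 422.0])] [[366.0, 190.0], [358.0, 191.0], [350.0, 191.0]]
50 [104, 104, 104, 103, 104, 104, 103, 104, 104, 104, 103, 104, 103, 104, 103, 103, 104, 102, 80, 88, 101, 223, 228]
40 [106, 107, 106, 106, 106, 107, 106, 107, 106, 106, 106, 106, 106, 106, 106, 106, 106, 106, 81, 90, 94, 198, 228]
30 [108, 108, 108, 109, 108, 108, 108, 108, 109, 108, 108, 108, 108, 108, 108, 108, 108, 108, 93, 78, 96, 197, 228]
20 [110, 111, 110, 111, 111, 110, 110, 110, 111, 110, 111, 110, 110, 110, 111, 110, 110, 110, 93, 83, 101, 150, 229]
10 [112, 112, 112, 112, 112, 112, 112, 112, 112, 112, 112, 112, 111, 112, 112, 111, 112, 112, 102, 74, 103, 157, 230]
0 [113, 113, 113, 113, 113, 113, 113, 114, 113, 113, 114, 113, 113, 113, 113, 113, 112, 113, 101, 78, 107, 115, 231]
-10 [115, 115, 116, 115, 115, 115, 115, 115, 115, 115, 115, 115, 115, 115, 115, 115, 115, 115, 109, 77, 105, 117, 230]
-20 [117, 116, 116, 117, 116, 117, 117, 116, 117, 117, 117, 116, 116, 116, 116, 116, 116, 116, 102, 78, 108, 97, 228]
-30 [119, 118, 119, 118, 118, 118, 118, 118, 119, 118, 118, 118, 118, 118, 118, 118,
[... 1026 characters left out ...]
08, 109, 109, 110, 110, 111, 111, 111, 178, 203, 130, 82, 83, 167, 200, 198, 197, 200, 102, 98, 97, 108, 108]
-10 [114, 159, 190, 157, 153, 110, 111, 112, 125, 203, 150, 82, 84, 166, 200, 198, 196, 199, 106, 183, 160, 125, 126]
-20 [103, 105, 104, 104, 105, 109, 110, 110, 123, 200, 144, 82, 83, 164, 196, 194, 193, 198, 103, 185, 188, 193, 197]
-30 [42, 112, 111, 112, 111, 112, 112, 113, 109, 203, 160, 158, 170, 166, 199, 198, 197, 202, 104, 185, 194, 194, 192]
-40 [24, 20, 114, 113, 113, 114, 113, 114, 108, 204, 195, 145, 151, 192, 201, 202, 201, 206, 110, 182, 193, 194, 196]
-50 [44, 38, 106, 112, 112, 110, 109, 109, 106, 193, 163, 162, 160, 154, 121, 114, 161, 132, 100, 178, 194, 194, 196]
```

The tally is in the tray: a dark 78×22 bar at stand y≈88, also found by the detector at scene (235,287). I'll pull fully clear.

Call:
apply_moves(increments=[[-0.5,12,0,0,1],[-1,27,0,0,1],[-1.5,44,0,0,1],[-2,61,0,0,1],[-3,78,0,0,1],[-3.5,95,0,0,1],[-4,112,0,0,1],[-4.5,127,0,0,1],[-5,138,0,0,1],[-5,142,0,0,1]])

```text
t: 26.85
tcp_pos: [593.9, 266.9, 13.8]
tool_rot: [3.138, 0.065, 0.003]
ft_force: [0.3, -6.5, 6.1]
opening: 7.6
```

Call:
apply_moves(increments=[[0,0,0,0,1],[0,0,0,0,0.65],[0,0,0,0,0.65],[0,0,0,0,0.65],[0,0,30,0,0.65],[0,0,75,0,0.65],[0,0,120,0,0.65],[0,10,170,0,0.65],[0,30,210,0,0.65],[0,60,230,0,0.65]])

```text
t: 27.85
tcp_pos: [594.9, 327.9, 247.4]
tool_rot: [-3.139, -0.058, -0.011]
ft_force: [0.1, -0.5, -0.6]
opening: 29.7
```

```bash
python3 - <<'E'
from fit import *
from cell import search_frame,env
o=[]
for c,(x,y,w,h) in {"top":(260,100,220,180),"scene":(190,150,220,180)}.items():
    im=viewer.snapshot(c)[:,:,::-1];cv2.imwrite(f"pics/{c}_e.png",im);o.append(cv2.resize(im[y:y+h,x:x+w],(400,327),interpolation=2))
    print(c,[(round(d["conf"],2),np.round(d["position"]).tolist()) for d in search_frame(c,"tally")])
cv2.imwrite("pics/fin.png",np.hstack(o));print(env.sense()["tcp_pos"],env.sense()["ft_force"])
E
```

```text
top [(0.75, [297.0, 376.0]), (0.7, [196.0, 302.0]), (0.69, [250.0, 362.0]), (0.6, [265.0, 420.0]), (0.54, [263.0, 237.0])]
scene [(0.73, [233.0, 338.0]), (0.66, [191.0, 294.0]), (0.57, [183.0, 391.0]), (0.52, [164.0, 282.0])]
[592.35251748 328.11538791 242.04544751] [-5.24375999e-04 -6.68105364e-01 -4.28432815e-01]
```

View pics/fin.png

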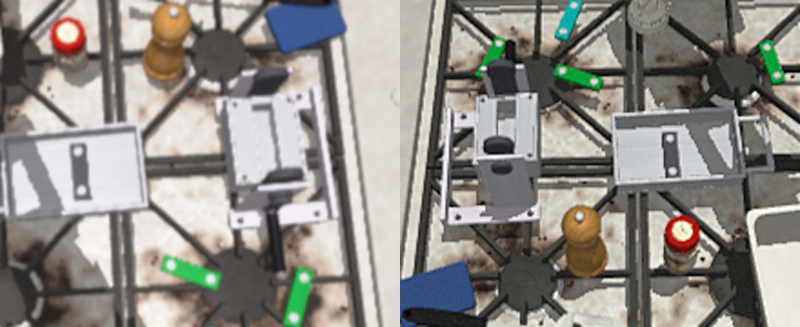

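The tally lies in the tray (top crop (80,170), scene crop (670,152)), the tray is well clear of the stand, the bystanders are in place and the box is upright. One numeric check of the box against its starting picture, then I'll hand in.

```bash
python3 - <<'E'
import cv2,numpy as np
for c,(x,y,w,h) in {"top":(375,135,75,110),"scene":(220,160,55,110)}.items():
    a,b=[cv2.cvtColor(cv2.imread(f"pics/{c}{k}.png"),6)[y:y+h,x:x+w].astype(np.float32) for k in("0","_e")]
    print(c,cv2.phaseCorrelate(a,b),np.median(abs(a-b)),(abs(a-b)>40).mean())
E
```

```text
top ((0.47984244581420654, -0.002442046829983724), 0.9189480342864991) 22.0 0.03393939393939394
scene ((-0.021616189382200446, -0.07273396701182122), 0.886747631099489) 8.0 0.07057851239669422
```

```bash
python3 -c "
from cell import job;print(job.job_done())"
```

```text
the job is handed in; nothing more can be done
None
```

The tally is in the tray, the tray is drawn out clear of the stand on the left, and the job is handed in at about 28 s of the 72 s allowed.

- **What I did:** I pushed the tray in by its handle until it stopped against the tie bar. I turned the box over by the crank and rocked it between about 2.65 and the stop. I then turned it back to its upright stop, drew the tray out and let go.
- **Last checks:**
  - Both fixed cameras show the dark steel bar lying in the tray.
  - The tray's origin is about 235 mm to the stand's left, against the 150 mm needed.
  - The stand and box match the starting picture to within 0.5 px, so the box is upright.
  - The bystanders I could see are in place, and the gripper is clear of everything.
- **Checks that failed or were uncertain:**
  - The drop itself could not be seen. With the box over or on its side the tray's middle was hidden, and the detector gave only false hits there. The tally was confirmed only once the tray was partly out.
  - One knock on the stop was harder than meant: the wrist read 64 N. That is under the 120 N wrist limit and went through the fingers on the crank, but it is above the 40 N limit set for the arm or gripper body.

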